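Seat the tall dressing tumbler in its cooling sleeve

ROBOT

A 7-joint arm with a two-finger parallel gripper is mounted at the origin on the work surface. World frame = base frame: x ahead of the robot, y to its left, z up, the work surface at z = 0. Lengths are in m, angles in rad, forces in N, time in s.
With the tool pointing down it reaches from about 0.4 to 0.85 m from the base axis. Payload 4.5 kg.
Tool frame: the origin (TCP) lies on the centre line of the jaws, within the pads' length; the fingertips stand 14 mm ahead of it and the grasp point (between the pads) lies 5 mm behind it (nose_length is the distance from the TCP to the fingertips, in m); x points along the fingers, y is the direction in which the jaws open and shut, and the axes are right-handed (so a half turn about x gives the same grasp; the last joint's range is limited). The gripper opens to 88 mm and grips with 3 to 60 N. Pads are 18 mm wide; open, the fingers measure 123 mm over their backs; the gripper's body (75 mm by 187 mm) begins 45 mm behind the grasp point.
Start: joints at [1.191, 0.689, -0.195, 1.565, 0.157, 0.902, -0.215], TCP at [0.251, -0.572, 0.253] pointing down, gripper open.
Joint ranges: [-3.01, 3.01], [-0.46, 2.08], [-1.47, 1.51], [0.13, 2.56], [-1, 4.14], [0.04, 2.09], [-2.66, 2.66]. Speed limits (rad/s): [2.57, 2.57, 3.14, 3.14, 3.14, 3.14, 3.14].

INTERFACE

Orientations are given as a unit quaternion [x, y, z, w].
In Python, from plant import get_state, snapshot, camera_params, finish_job, boxes_of, silhouettes, spot_point, nose_length gives the robot as it stands.
- The arm moves only by the tool apply_moves, never from a script. Its arguments are lists of equal length, an entry for each row: "delta_pos": the shift along the tool's x, y, z in cm, a list of three; "yaw": the turn about the tool's x in rad; "gripper": the opening in per cent of the stroke, from 0 (shut) to 100 (fully open). A call has 1 to 10 rows; each row is the pose to reach, as a shift and turn from the pose measured when the call began, along the tool's axes at that moment; what a row does not reach only later rows make up. A row lasts 1/12 s, in which the tool goes at most 41.7 mm and 7.16 degrees, less where a joint would pass 70% of its speed; a pose out of reach is approached as far as the arm can. A call with a gripper value outside its range is refused whole. The fingers move at their own pace and stop on an object; "force" is the grip in N (left out, the last holds). Time passes only in rows, so rows that repeat a pose let the fingers close. It gives the time, the measured TCP pose, the force and the opening at its end, in the units of the state.
- get_state(): the state, without advancing time (a new reading comes with each control period).
- snapshot(name): name is "scene" or "top" or "wrist"; returns the picture (384x512x3 uint8, red, green, blue); there is no depth.
- camera_params(name): a dict with "fovy" (degrees; the focal length in pixels is half the picture's height over the tangent of half this angle, whatever the lens; pixels are square), "cx", "cy" (the principal point, pixels), "position" and "orientation" of the camera in the world. Camera axes: x right, y down, z forward; pixel columns grow to the right and rows downward; lengths in m; the calibration is good to about 2 mm. A picture is of the moment at which its call begins: read the wrist's pose just before it. camera_params takes no time and is no camera call; for the wrist camera it gives the pose at the moment of the call.
- finish_job(): hands the job in, once; it reports no verdict.
Trained networks look in the newest picture that a camera, given by its name, has taken for a name from the list of things; names that differ only in an ending like _2 or _b are one class to them, and where a whole thing is asked for, a point or a joint stands for the part that bears it (a point fixed in the world has none). Each returns a list of dicts, best first, with "score" (0 to 1); they miss things now and then, are a little off and sometimes report something else, mostly with a low value. They report only what shows in the picture. A call takes as long as a camera call. They do not tell look-alikes from the thing itself.
- boxes_of(thing, camera): "bbox" ([left, top, width, height] in pixels, round what is visible of it).
- silhouettes(thing, camera): "mask" (384x512 bool, what is visible of it) and "bbox" ([left, top, width, height] in pixels, round what is visible of it).
- spot_point(thing, camera): "pixel" ([column, row] in pixels: a listed point, or the origin of a listed thing).
The state is a dict: "clock": time; "q": joint angles; "qd": joint speeds; "joint_torque": joint torques, N m; "tool_pos": TCP position; "eef_rot": TCP orientation; "contact_force": force on the tool from outside, world axes, zero at the start; "moment": the same for the moment, N m; "opening": opening from 0.0 (shut) to 1.0 (fully open).
Only numpy, scipy, OpenCV 4.12 (cv2) and the standard library are available. Lean on these libraries where they do the work, as an engineer would, in place of code of your own. Each camera call takes 0.05 s, during which the arm holds its last target.

TASK

Set the tall tapered steel tumbler upright into the small white stoneware cooling sleeve: lower it gently and let go as soon as it sits lightly in the taper, without pressing it in or dropping it, so that it does not wedge tight. Let the sleeve stay about where it stands, and leave the short steel tumbler and the straight-sided steel beaker where they are.

Things in the scene. Friction and masses are not known exactly. Their poses are not given: they have to be found in the camera images.
- tumbler: Tall empty steel tumbler, 0.1 to 0.17 kg, standing on the counter: a plain cone 120 mm high, 33 mm across at the foot growing evenly to 70 mm at the open rim, wall 2.5 mm. Grip it across from outside, with no part of the fingers lower than 65 mm above its foot. Origin: centre of its underside, z up; round, so yaw means nothing.
- sleeve: White stoneware sleeve, loose on the counter, 0.8 kg, 75 mm high, 68 mm across at the rim, foot 84 mm across. Its round opening, 52 mm across at the rim, narrows downwards with the tumbler's taper to a floor 8 mm up. Seated on the taper, the tumbler has its underside about 19 mm (15 to 23) above the sleeve's and stands out about 64 mm over the rim. Origin: centre of its underside, z up.
- short_tumbler: A bystander: short tapered steel tumbler, 75 mm high, 42 mm across at the foot, 63 mm at the rim. Origin at the centre of its underside. Leave it standing.
- beaker: A bystander: straight-sided steel beaker, 110 mm high, 60 mm across from top to bottom. Origin at the centre of its underside. Leave it standing. (A white bowl, 96 mm across and 45 mm high, also stands among these things.)
Things that resemble listed ones, but are neither listed nor needed, are in the scene too. Leave any red look-alike of the tumbler alone.

How it is judged:
By the outcome, as a careful person would: the job done as asked, in the order asked, and still so for the second after the job is handed in, with the robot touching nothing.
It also fails if it takes over 40 s, if anything falls off the work surface, if the arm or the gripper's body presses on something with over 40 N, if the wrist force passes 120 N, or if a joint passes its speed limit or range.

## Working session

There is one attempt and no reset: what is moved stays moved. The work goes in short steps, Python scripts to look and compute and a tool call to move; the robot and the scene stay as the last step left them, time stands still between calls to the robot, and variables do not carry over. Pictures are saved under pics/ and viewed, and the job is handed in when it is done.

Besides the shell and the picture viewer there is one more tool, called after "Call:" as a command line: name --pt "numbers of a row" for each row, then --argument value for the rest. apply_moves: Moves the arm, as the interface text tells. Its arguments: {"type":"object","properties":{"delta_pos":{"type":"array"},"yaw":{"type":"array"},"gripper":{"type":"array"},"force":{"type":"number"}},"required":["delta_pos","yaw","gripper"]}

```bash
ls; mkdir -p pics; python3 - <<'E'
from plant import *
import cv2
s=get_state();print({k:s[k] for k in('clock','tool_pos','eef_rot','opening','contact_force')},nose_length)
for n in("scene","top","wrist"):
    p=camera_params(n);print(n,p)
    im=snapshot(n);cv2.imwrite(f"pics/{n}0.png",im[:,:,::-1])
    for t in("tumbler","sleeve","short_tumbler","beaker"):
        print(t,[(r['bbox'],round(r['score'],2)) for r in boxes_of(t,n)])
E
```

```text
pics
{'clock': 0.0, 'tool_pos': array([ 0.25102412, -0.57170201,  0.25190527]), 'eef_rot': array([-0.69184554, -0.14591622,  0.69219607, -0.14464718]), 'opening': 0.9992918503329581, 'contact_force': array([-0.53282909,  0.23768242,  0.4175144 ])} 0.014
scene {'fovy': 48.709948606592384, 'cx': 262.52169617216117, 'cy': 188.53274463831, 'position': array([0.94256159, 0.55716177, 0.61879335]), 'orientation': array([ 0.25643291,  0.87117209, -0.40037831, -0.12246861])}
tumbler [([141.7, 113.3, 33.0, 59.8], 0.8), ([180.3, 137.1, 37.1, 56.0], 0.79)]
sleeve [([374.5, 229.5, 50.8, 59.2], 0.93)]
short_tumbler [([283.6, 155.5, 33.1, 45.7], 0.68)]
beaker [([255.5, 192.8, 32.4, 66.6], 0.84)]
top {'fovy': 42.78577735882744, 'cx': 260.42174162523196, 'cy': 191.2430748304729, 'position': array([0.40823896, 0.01314377, 1.01934534]), 'orientation': array([ 0.70568645, -0.7030855 ,  0.0647481 , -0.05903474])}
tumbler [([306.0, 127.2, 34.8, 40.2], 0.85), ([240.9, 224.5, 33.9, 28.0], 0.65), ([367.6, 110.7, 36.3, 40.6], 0.55)]
sleeve [([97.5, 233.0, 51.2, 36.4], 0.58)]
short_tumbler [([243.4, 222.9, 32.1, 30.7], 0.66)]
beaker []
wrist {'fovy': 60.54794114430796, 'cx': 256.6235824412639, 'cy': 195.10652183315787, 'position': array([ 0.31505642, -0.54405636,  0.38491111]), 'orientation': array([ 0.82904984, -0.54196663, -0.0754688 ,  0.11512171])}
tumbler []
sleeve []
short_tumbler []
beaker []
```

View pics/scene0.png

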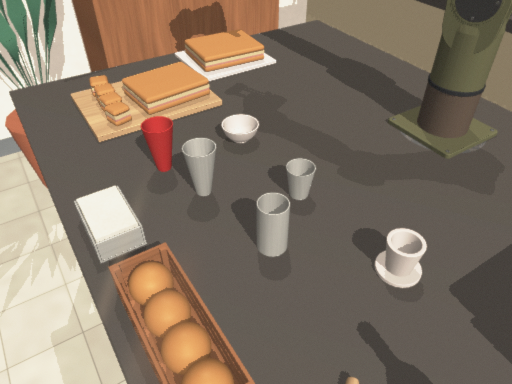

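View pics/top0.png

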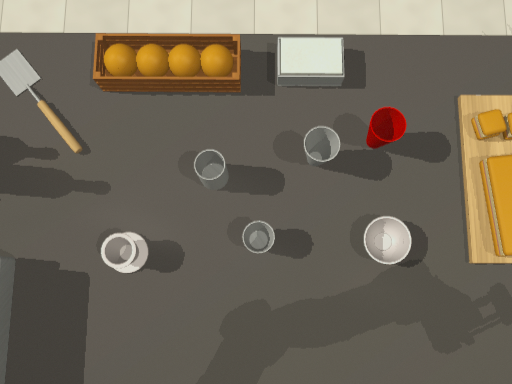

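View pics/wrist0.png

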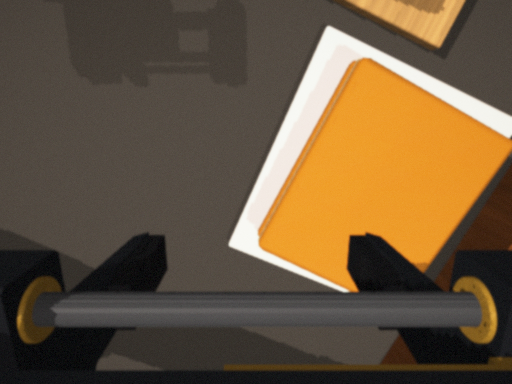

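The scene view shows the tumbler at (200,167), its red look-alike at (160,145), the beaker at (272,225), the short tumbler at (300,180) and the sleeve at (403,257). In the top view the tumbler rim is at (321,144) and the sleeve rim at (119,250). Next I'll fit the shape models to the silhouettes in both views.

```bash
cat > h.py <<'E'
import numpy as np, cv2
from scipy.spatial.transform import Rotation as R
from scipy.optimize import least_squares
def proj(p,P):
    f=192/np.tan(np.radians(p['fovy'])/2)
    c=(np.asarray(P)-p['position'])@R.from_quat(p['orientation']).as_matrix()
    return np.c_[f*c[:,0]/c[:,2]+p['cx'],f*c[:,1]/c[:,2]+p['cy']]
a=np.linspace(0,2*np.pi,72,endpoint=False)
def circ(x,y,z,r): return np.c_[x+r*np.cos(a),y+r*np.sin(a),0*a+z]
SH={'tumbler':[(0,.0165),(.12,.035)],'sleeve':[(0,.042),(.004,.042),(.075,.034)],'short_tumbler':[(0,.021),(.075,.0315)],'beaker':[(0,.03),(.11,.03)]}
def body(t,x,y,z=0): return np.vstack([circ(x,y,z+h,r) for h,r in SH[t]])
def bb(p,P):
    q=proj(p,P);return np.r_[q.min(0),q.max(0)]
def fit(t,obs,x0):  # obs list (params,bbox ltwh)
    def f(v):
        return np.concatenate([bb(p,body(t,*v))-np.array([b[0],b[1],b[0]+b[2],b[1]+b[3]]) for p,b in obs])
    r=least_squares(f,x0,loss='soft_l1');return r.x,f(r.x)
def ray(p,px,z):
    f=192/np.tan(np.radians(p['fovy'])/2)
    d=R.from_quat(p['orientation']).as_matrix()@np.array([(px[0]-p['cx'])/f,(px[1]-p['cy'])/f,1])
    return p['position']+d*(z-p['position'][2])/d[2]
E
cat > m.py <<'E'
from plant import *
from h import *
C={n:camera_params(n) for n in('scene','top')}
ims={}
for n in C: ims[n]=snapshot(n)
near={'tumbler':{'scene':(200,167),'top':(321,147)},'sleeve':{'scene':(400,258),'top':(124,251)},'short_tumbler':{'scene':(300,180),'top':(259,238)},'beaker':{'scene':(272,225),'top':(211,170)}}
for t in near:
    obs=[]
    for n in C:
        for r in silhouettes(t,n):
            b=r['bbox'];c=np.array([b[0]+b[2]/2,b[1]+b[3]/2])
            if np.linalg.norm(c-near[t][n])<15: obs.append((C[n],b));print(t,n,b,round(r['score'],2));break
        else: print(t,n,'missed')
    x0=ray(C['top'],near[t]['top'],.05);x0[2]=0
    v,res=fit(t,obs,x0);print(t,v.round(4),res.round(1))
    for n in C:
        for h,r in SH[t]: cv2.polylines(ims[n],[proj(C[n],circ(v[0],v[1],v[2]+h,r)).round().astype(int)],True,(0,255,0),1)
for n in C: cv2.imwrite(f'pics/{n}1.png',cv2.resize(ims[n],(768,576),interpolation=cv2.INTER_CUBIC)[:,:,::-1])
E
python3 m.py
```

```text
tumbler scene [182.4, 139.7, 34.7, 55.0] 0.85
tumbler top [306.7, 124.7, 36.7, 42.4] 0.65
tumbler [ 0.6576 -0.1158 -0.0026] [-1.2 -2.9 -1.6  0.7 -0.5  2.7 -0.4  0.5]
sleeve scene [375.4, 230.5, 52.6, 58.5] 0.93
sleeve top [98.8, 233.7, 52.0, 36.9] 0.75
sleeve [ 0.4575  0.2798 -0.0042] [-0.4 -1.  -0.1  1.   0.8 -0.7 -3.   3.5]
short_tumbler scene [285.1, 158.6, 31.4, 42.0] 0.67
short_tumbler top [241.9, 221.2, 33.6, 30.1] 0.73
short_tumbler [ 0.4865  0.0093 -0.0017] [ 0.2 -0.1 -1.2 -0.   0.2 -0.6 -0.7  2. ]
beaker scene [257.7, 194.7, 29.4, 62.5] 0.64
beaker top [194.8, 149.8, 34.5, 39.9] 0.55
beaker [ 0.6214  0.1015 -0.0056] [-2.5 -0.7  1.7  1.1  0.1 -0.3  0.1  0.6]
```

View pics/top1.png

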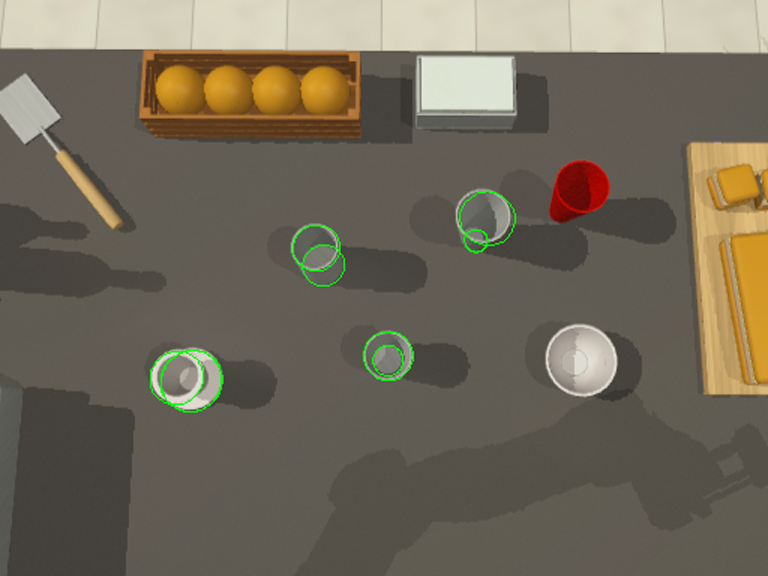

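View pics/scene1.png

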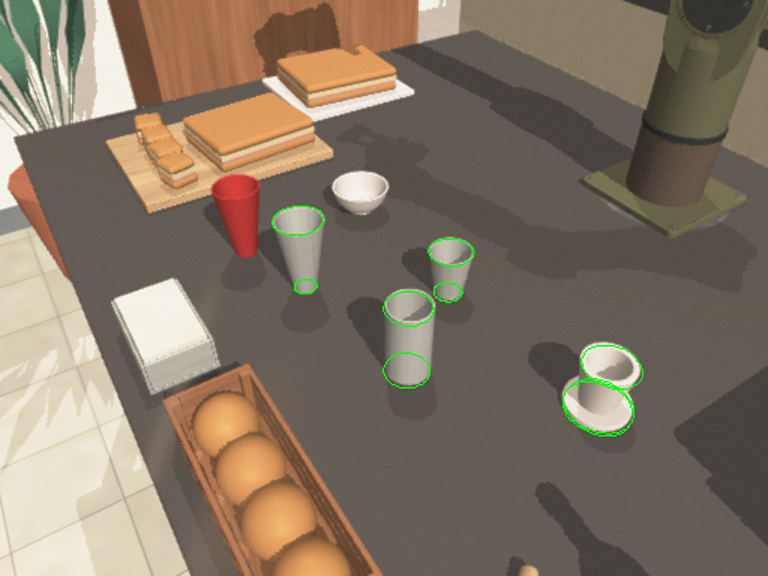

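```bash
python3 - <<'E'
from plant import *
from h import *
s=get_state();M=R.from_quat(s['eef_rot']).as_matrix();print(M.round(3))
p=camera_params('wrist');W=R.from_quat(p['orientation']).as_matrix()
print('cam in tool',(M.T@(p['position']-s['tool_pos'])).round(3),'axes',(M.T@W).round(3))
t=np.array([.657,-.116,.25]);print('to above',(M.T@(t-s['tool_pos'])*100).round(1))
im=snapshot('top')
for px in [(387,127)]: print(ray(camera_params('top'),px,.12))
E
```

```text
[[ 0.     0.402 -0.916]
 [-0.    -0.916 -0.402]
 [-1.     0.    -0.   ]]
cam in tool [-0.132 -0.    -0.07 ] axes [[ 0.    -0.273  0.962]
 [ 1.    -0.001 -0.001]
 [ 0.001  0.962  0.273]]
to above [  0.3 -25.5 -55.5]
[ 0.6933589  -0.23559479  0.12      ]
```

Call:
apply_moves --pt "-1 -2 -4" --pt "-2 -4 -8" --pt "-2 -5 -12" --pt "-2 -7 -16" --pt "-2 -9 -20" --pt "-2 -11 -24" --pt "-2 -13 -28" --pt "-2 -15 -32" --pt "-2 -16 -35" --pt "-2 -17 -37" --yaw '[-0.05,-0.15,-0.25,-0.35,-0.45,-0.55,-0.65,-0.75,-0.85,-0.95]' --gripper '[100,100,100,100,100,100,100,100,100,100]'

```text
clock: 2.13
tool_pos: [0.5239, -0.265, 0.2731]
eef_rot: [0.548, 0.447, -0.547, 0.448]
contact_force: [0.1, 0.3, 1.3]
opening: 1.0
```

```bash
cat > to.py <<'E'
import sys
from plant import *
from h import *
s=get_state();M=R.from_quat(s['eef_rot']).as_matrix()
t=np.array(list(map(float,sys.argv[1:4])))
print('clock',s['clock'],s['tool_pos'].round(4),'delta cm',(M.T@(t-s['tool_pos'])*100).round(2),'open',s['opening'],'F',s['contact_force'].round(2))
print('y axis',M[:,1].round(3),'x axis',M[:,0].round(4),'q',s['q'].round(2))
E
python3 to.py .657 -.116 .27
```

```text
clock 2.1333 [ 0.5239 -0.265   0.2731] delta cm [  0.34  10.08 -17.25] open 1.0001475667833648 F [0.09 0.34 1.28]
y axis [ 0.98  -0.199  0.002] x axis [ 1.6e-03  5.0e-04 -1.0e+00] q [ 0.65  0.64 -0.45  1.65  0.33  0.92 -0.12]
```

Call:
apply_moves --pt "0 2 -3.5" --pt "0 4 -7" --pt "0 6 -10.5" --pt "0 8 -14" --pt "0 9.5 -16" --pt "0.3 10.1 -17.3" --pt "0.3 10.1 -17.3" --pt "0.3 10.1 -17.3" --yaw '[0,0,0,0,0,0,0,0]' --gripper '[100,100,100,100,100,100,100,100]'

```text
clock: 2.8
tool_pos: [0.6563, -0.1165, 0.2697]
eef_rot: [-0.547, -0.447, 0.548, -0.448]
contact_force: [-0.1, -1.0, 0.5]
opening: 1.001
```

```bash
cat > w.py <<'E'
import sys
from plant import *
from h import *
t,x,y,name=sys.argv[1],float(sys.argv[2]),float(sys.argv[3]),sys.argv[4]
p=camera_params('wrist');s=get_state();im=snapshot('wrist');o=im.copy()
print(s['tool_pos'].round(4))
for r in silhouettes(t,'wrist'): print(r['bbox'],round(r['score'],2))
for h,r in SH[t]+([(.075,.026)] if t=='sleeve' else []): cv2.polylines(o,[proj(p,circ(x,y,h,r)).round().astype(int)],True,(0,255,0),1)
cv2.imwrite(f'pics/{name}.png',cv2.resize(o,(768,576),interpolation=cv2.INTER_CUBIC)[:,:,::-1])
np.savez(f'{name}.npz',im=im,p=p)
E
python3 w.py tumbler .657 -.116 w1
```

```text
[ 0.6563 -0.1165  0.2697]
[287.5, 231.5, 66.9, 60.0] 0.83
```

View pics/w1.png

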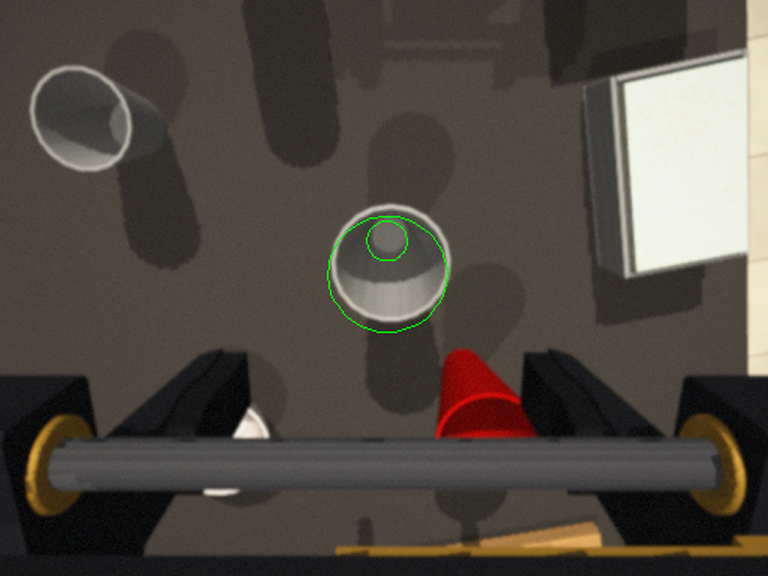

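```bash
cat > rim.py <<'E'
import sys
from h import *
def rimfit(npz,x,y,z,r,band=12,show=None,bright=True):
    # sample radial profiles round predicted rim, find outer edge of bright ring
    d=np.load(npz,allow_pickle=True);im=d['im'];p=d['p'].item()
    g=cv2.GaussianBlur(cv2.cvtColor(im,cv2.COLOR_RGB2GRAY),(0,0),.8).astype(np.float32)
    v=np.array([x,y,z])
    for it in range(4):
        c=proj(p,circ(*v,r));ctr=c.mean(0);n=(c-ctr);n/=np.linalg.norm(n,axis=1)[:,None]
        b=band if it==0 else max(4,band/2**it)
        o=np.arange(-b,b+.01,.25)
        P=c[:,None]+n[:,None]*o[None,:,None]
        S=cv2.remap(g,P[...,0].astype(np.float32),P[...,1].astype(np.float32),cv2.INTER_LINEAR)
        G=-np.gradient(S,axis=1)   # bright->dark going out
        k=G.argmax(1);E=P[np.arange(len(c)),k];w=G.max(1)>3
        def f(u):
            q=proj(p,circ(*u[:3],r));
            import cv2 as _
            # radial distance along normal direction at same angle
            return (((E-q)*n).sum(1))[w]
        s=least_squares(f,v,loss='soft_l1',f_scale=.7);v=s.x
    f2=least_squares(lambda u:f(np.r_[u,z]),v[:2],loss='soft_l1',f_scale=.7)
    print('free z',v.round(4),'rms',np.sqrt((f(v)**2).mean()).round(2),'n',w.sum(),'| fixed z',f2.x.round(4),np.sqrt((f(np.r_[f2.x,z])**2).mean()).round(2))
    o=im.copy()
    for e in E[w]: cv2.circle(o,tuple(e.round().astype(int)),0,(255,0,255),-1)
    cv2.polylines(o,[proj(p,circ(*f2.x,z,r)).round().astype(int)],True,(0,255,0),1)
    if show: cv2.imwrite(show,cv2.resize(o,(768,576),interpolation=cv2.INTER_NEAREST)[:,:,::-1])
if __name__=='__main__':
    a_=sys.argv; rimfit(a_[1],*map(float,a_[2:6]),show=a_[6] if len(a_)>6 else None)
E
python3 rim.py w1.npz .658 -.121 .12 .035 pics/w1r.png
```

```text
free z [ 0.6602 -0.1098  0.1199] rms 0.29 n 72 | fixed z [ 0.6602 -0.1098] 0.29
```

View pics/w1r.png

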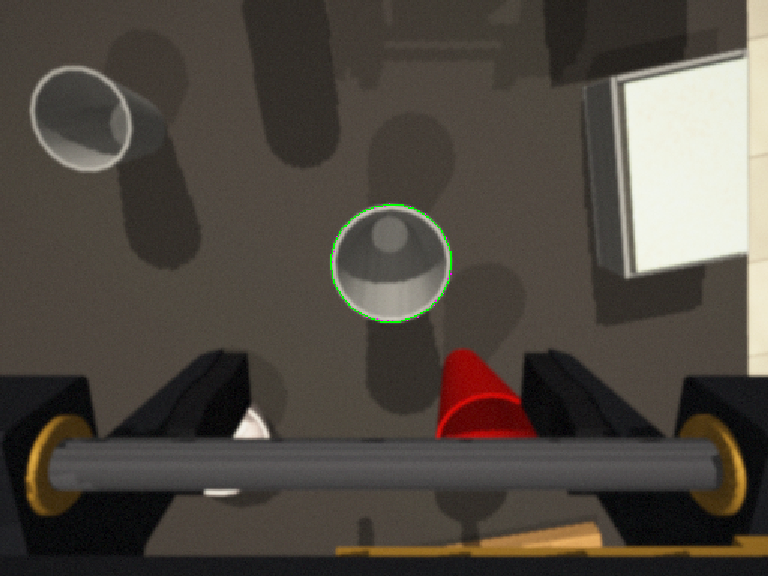

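The wrist-camera fit is good: rim centre (0.660, -0.110) at z = 0.120, 0.3 px rms. Now I'll descend over the tumbler.

Call:
apply_moves --pt "1 0.2 -0.7" --pt "4 0.2 -0.7" --pt "7 0.2 -0.7" --pt "10 0.2 -0.7" --pt "13 0.2 -0.7" --pt "15 0.2 -0.7" --pt "17 0.2 -0.7" --pt "18.3 0.2 -0.7" --pt "18.4 0.2 -0.7" --pt "18.4 0.2 -0.7" --yaw '[0,0,0,0,0,0,0,0,0,0]' --gripper '[100,100,100,100,100,100,100,100,100,100]'

```text
clock: 3.73
tool_pos: [0.6585, -0.1133, 0.0857]
eef_rot: [-0.548, -0.446, 0.549, -0.447]
contact_force: [0.7, 0.1, 0.7]
opening: 1.002
```

```bash
python3 to.py .6602 -.1098 .086; python3 w.py tumbler .6602 -.1098 w2
```

```text
clock 3.7333 [ 0.6585 -0.1133  0.0857] delta cm [-0.03  0.09 -0.38] open 1.002414106786917 F [0.66 0.09 0.68]
y axis [ 0.979 -0.203 -0.001] x axis [-0.0014 -0.0021 -1.    ] q [ 0.27  0.97 -0.34  1.53  0.43  0.72 -0.46]
[ 0.6585 -0.1133  0.0857]
[158.0, 178.7, 208.9, 193.2] 0.87
[326.6, 333.0, 52.6, 34.5] 0.62
```

View pics/w2.png

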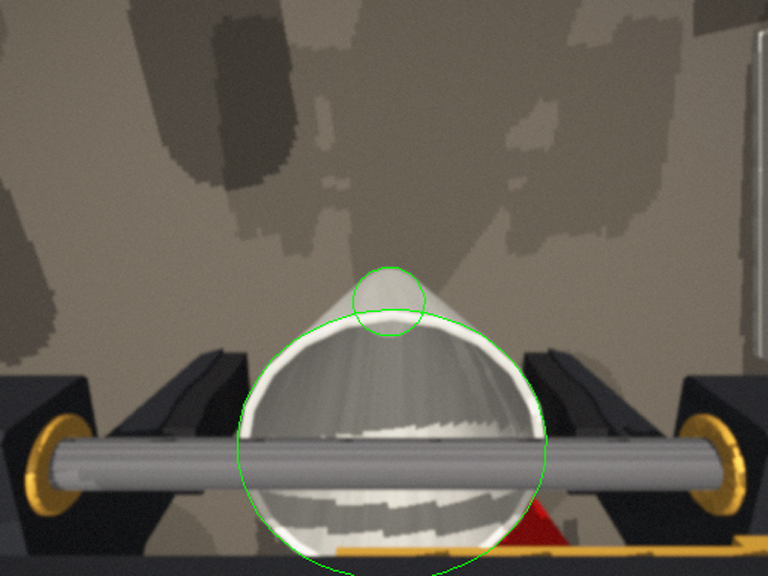

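Call:
apply_moves --pt "0 0.1 -0.4" --pt "0 0.1 -0.4" --pt "0 0.1 -0.4" --pt "0 0.1 -0.4" --pt "0 0.1 -0.4" --pt "0 0.1 -0.4" --pt "0 0.1 -0.4" --pt "0 0.1 -0.4" --pt "0 0.1 -0.4" --pt "0 0.1 -0.4" --yaw '[0,0,0,0,0,0,0,0,0,0]' --gripper '[100,100,90,80,75,70,65,60,60,60]' --force 15

```text
clock: 4.67
tool_pos: [0.6619, -0.1092, 0.0877]
eef_rot: [0.549, 0.445, -0.548, 0.448]
contact_force: [-0.7, 0.5, 4.0]
opening: 0.765
```

```bash
python3 to.py .6602 -.1098 .086; python3 w.py tumbler .6602 -.1098 w3
```

```text
clock 4.6667 [ 0.6619 -0.1092  0.0877] delta cm [ 0.17 -0.15  0.09] open 0.7653691479441689 F [-0.7   0.54  3.97]
y axis [ 0.979 -0.203  0.003] x axis [ 0.0023 -0.0021 -1.    ] q [ 0.27  0.97 -0.34  1.53  0.43  0.72 -0.46]
[ 0.6619 -0.1092  0.0877]
[157.0, 183.8, 199.0, 179.7] 0.62
[328.3, 334.8, 40.4, 29.5] 0.57
```

View pics/w3.png

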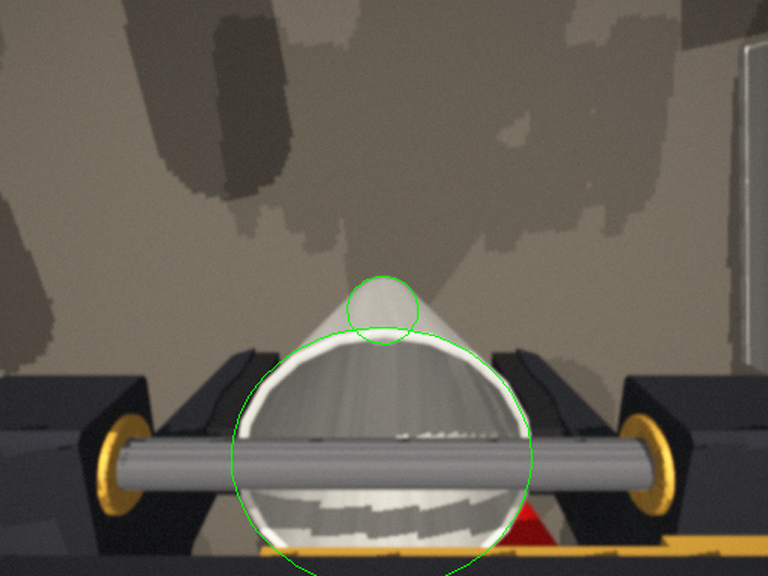

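Call:
apply_moves --pt "-0.5 0 0" --pt "-1.5 0 0" --pt "-3 0 0" --pt "-5 0 0" --pt "-8 0 0" --pt "-11 0 0" --pt "-14 0 0" --pt "-16 0 0" --pt "-17 0 0" --pt "-17 0 0" --yaw '[0,0,0,0,0,0,0,0,0,0]' --gripper '[60,60,60,60,60,60,60,60,60,60]'

```text
clock: 5.6
tool_pos: [0.6628, -0.1088, 0.2606]
eef_rot: [0.55, 0.444, -0.547, 0.449]
contact_force: [0.2, 0.0, -2.0]
opening: 0.772
```

```bash
python3 to.py .4575 .2798 .255; python3 w.py tumbler .6602 -.1098 w4;  python3 - <<'E'
from plant import *
import cv2
cv2.imwrite('pics/scene4.png',snapshot('scene')[:,:,::-1])
E
```

```text
clock 5.6 [ 0.6628 -0.1088  0.2606] delta cm [  0.31 -27.99 -33.89] open 0.7720161496110347 F [ 0.19  0.02 -1.98]
y axis [ 0.979 -0.203  0.008] x axis [ 0.0074 -0.0024 -1.    ] q [ 0.3   0.76 -0.41  1.4   0.33  1.04 -0.38]
[ 0.6628 -0.1088  0.2606]
[158.8, 184.9, 196.5, 181.1] 0.77
```

View pics/w4.png

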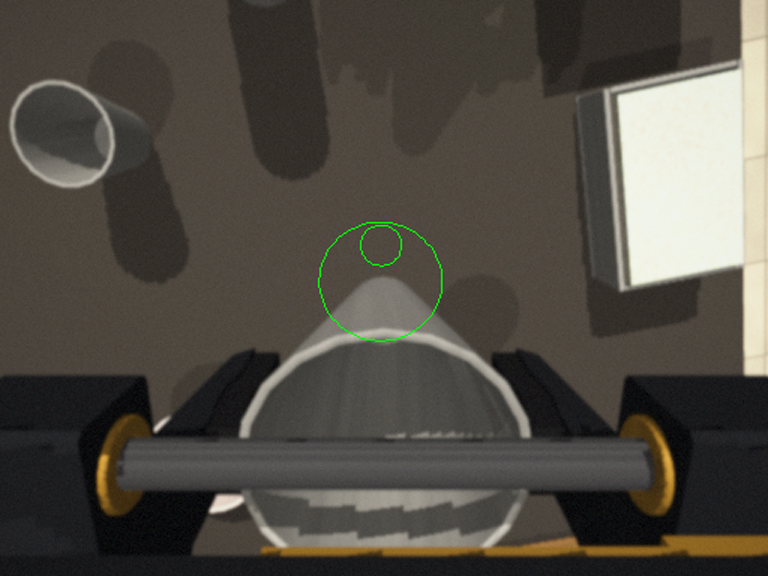

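View pics/scene4.png

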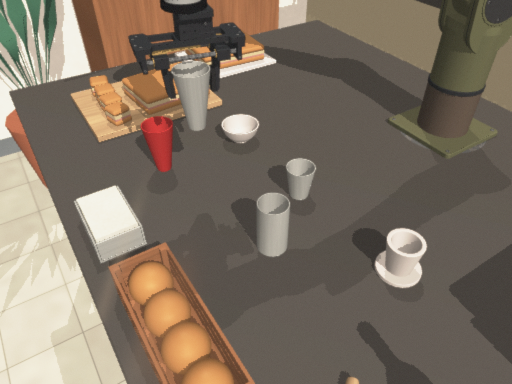

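Call:
apply_moves --pt "0 -0.5 -0.6" --pt "0 -1.5 -1.8" --pt "0 -3 -3.6" --pt "0 -4.5 -5.5" --pt "0 -6.5 -7.9" --pt "0 -8.5 -10.4" --pt "0 -10.5 -12.8" --pt "0 -12.5 -15.2" --pt "0 -14 -17" --pt "0 -15 -18.3" --yaw '[0,-0.05,-0.12,-0.2,-0.3,-0.4,-0.5,-0.58,-0.65,-0.7]' --gripper '[60,60,60,60,60,60,60,60,60,60]'

```text
clock: 6.58
tool_pos: [0.5478, 0.1036, 0.2546]
eef_rot: [0.359, 0.61, -0.361, 0.608]
contact_force: [-0.3, 0.2, -0.3]
opening: 0.771
```

```bash
python3 to.py .505 .192 .26
```

```text
clock 6.5833 [0.5478 0.1036 0.2546] delta cm [-0.53  0.51 -9.81] open 0.7711445011417211 F [-0.34  0.15 -0.26]
y axis [ 0.876  0.482 -0.004] x axis [-0.0042 -0.0013 -1.    ] q [ 0.09  0.65 -0.6   1.75  0.46  0.89 -0.22]
```

Call:
apply_moves --pt "0 0 -1.5" --pt "-0.2 0.2 -3.5" --pt "-0.4 0.4 -5.5" --pt "-0.5 0.5 -7.5" --pt "-0.5 0.5 -9" --pt "-0.5 0.5 -9.8" --pt "-0.5 0.5 -9.8" --pt "-0.5 0.5 -9.8" --yaw '[0,0,0,0,0,0,0,0]' --gripper '[60,60,60,60,60,60,60,60]'

```text
clock: 7.25
tool_pos: [0.505, 0.191, 0.2591]
eef_rot: [0.358, 0.61, -0.361, 0.608]
contact_force: [-0.1, -0.1, -0.6]
opening: 0.769
```

```bash
python3 to.py .4575 .2798 .26; python3 w.py sleeve .4575 .2798 w5;python3 rim.py w5.npz .4575 .2798 .075 .034 pics/w5r.png
```

```text
clock 7.25 [0.505  0.191  0.2591] delta cm [ -0.09   0.12 -10.07] open 0.7688648258450335 F [-0.11 -0.12 -0.64]
y axis [ 0.876  0.482 -0.006] x axis [-0.0049 -0.0027 -1.    ] q [-0.08  0.62 -0.6   1.8   0.45  0.87 -0.39]
[0.505  0.191  0.2591]
[221.3, 31.1, 77.1, 84.9] 0.69
free z [0.4619 0.2741 0.0913] rms 0.92 n 72 | fixed z [0.461  0.2759] 2.23
```

View pics/w5.png

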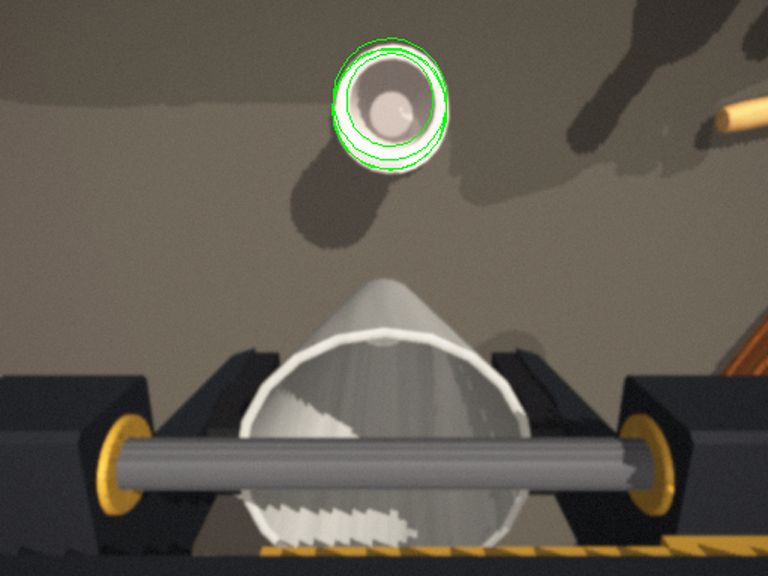

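View pics/w5r.png

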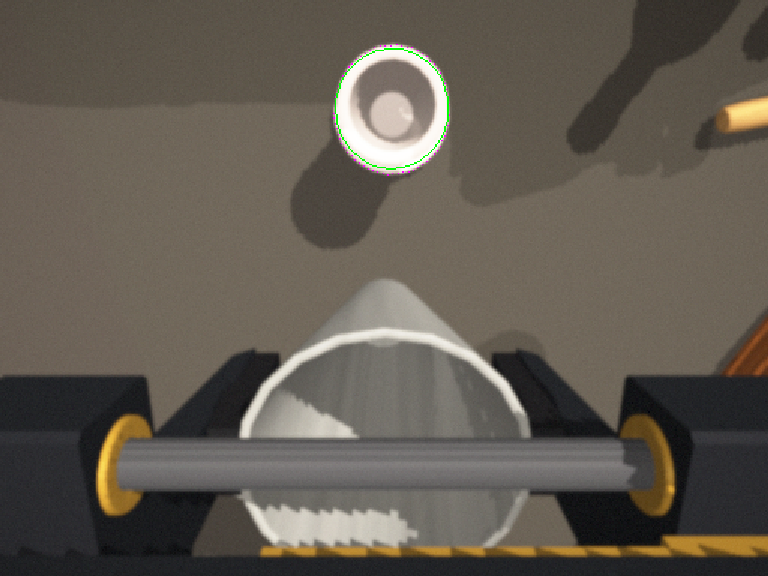

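```bash
python3 - <<'E'
import numpy as np,cv2
from h import *
d=np.load('w5.npz',allow_pickle=True);im=d['im'];p=d['p'].item()
c=im[20:125,210:310]
o=cv2.resize(c,None,fx=5,fy=5,interpolation=cv2.INTER_CUBIC)
cl=np.clip((o.astype(float)-100)*1.6,0,255).astype(np.uint8)
cv2.imwrite('pics/w5z.png',cl[:,:,::-1])
g=cv2.cvtColor(im,cv2.COLOR_RGB2GRAY)
print(g[25:120:1,260]); print(g[70,218:304])
E
```

```text
[ 81  86  88 106 158 227 249 251 252 250 249 247 241 221 174 129 114 112
 112 110 110 112 112 108 110 110 110 111 112 111 111 113 111 114 117 138
 168 194 204 203 203 203 204 201 203 204 204 202 200 201 202 204 201 203
 200 201 201 200 204 200 201 202 203 200 198 187 172 155 159 181 215 233
 238 238 243 248 254 254 254 254 254 254 252 247 236 234 233 233 229 208
 163 104  77  69  70]
[101 102  98 104 134 197 233 244 248 250 250 251 250 248 237 217 201 202
 195 183 159 134 125 119 121 117 118 120 123 150 178 197 200 202 202 203
 204 201 202 203 206 203 204 204 203 204 202 202 203 202 206 202 202 200
 193 175 150 126 120 119 118 118 120 120 121 123 120 122 120 120 125 152
 207 239 248 250 250 250 249 244 213 143  98  92  88  84]
```

View pics/w5z.png

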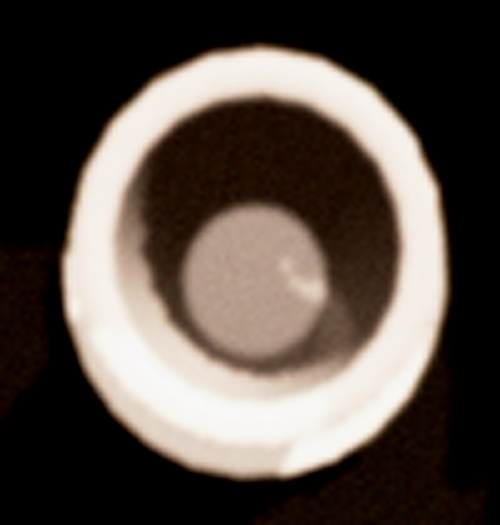

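```bash
cat > sl.py <<'E'
import sys
from h import *
from scipy.ndimage import map_coordinates
def run(npz,ctr,rng=(-200,20),show=None,v0=(.4575,.2798,.075)):
    d=np.load(npz,allow_pickle=True);im=d['im'];p=d['p'].item()
    g=cv2.GaussianBlur(cv2.cvtColor(im,cv2.COLOR_RGB2GRAY),(0,0),.7).astype(float)
    f=192/np.tan(np.radians(p['fovy'])/2);Rm=R.from_quat(p['orientation']).as_matrix()
    th=np.radians(np.arange(rng[0],rng[1]+1,4));I=[];O=[]
    rr=np.arange(15,60,.2)
    for t in th:
        q=np.array(ctr)[:,None]+np.array([np.cos(t),np.sin(t)])[:,None]*rr
        s=map_coordinates(g,[q[1],q[0]],order=1)
        # outer: last crossing 170 descending ; inner: first last-crossing below
        hi=np.where(s>170)[0]
        if len(hi)==0: continue
        k=hi[-1];O.append(q[:,k])
        j=k
        while j>0 and s[j]>185: j-=1
        j=k-5
        while j>0 and s[j]>180: j-=1
        I.append(q[:,j])
    I=np.array(I);O=np.array(O)
    def rad(v,P,r):
        dd=np.c_[(P[:,0]-p['cx'])/f,(P[:,1]-p['cy'])/f,np.ones(len(P))]@Rm.T
        X=p['position']+dd*((v[2]-p['position'][2])/dd[:,2])[:,None]
        return (np.hypot(X[:,0]-v[0],X[:,1]-v[1])-r)*1000
    for nm,F in (('both free z',lambda v:np.r_[rad(v,I,.026),rad(v,O,.034)]),('both z=.075',lambda v:np.r_[rad([v[0],v[1],.075],I,.026),rad([v[0],v[1],.075],O,.034)]),('inner z.075',lambda v:rad([v[0],v[1],.075],I,.026)),('outer z.075',lambda v:rad([v[0],v[1],.075],O,.034))):
        s=least_squares(F,v0,loss='soft_l1',f_scale=.5);print(nm,s.x.round(4),'rms mm',np.sqrt((F(s.x)**2).mean()).round(2))
        if nm=='both z=.075': v=s.x
    o=cv2.resize(im,(1536,1152),interpolation=cv2.INTER_CUBIC)
    for P,c in((I,(255,0,255)),(O,(0,0,255))):
        for e in P: cv2.circle(o,tuple((e*3+1).round().astype(int)),1,c,-1)
    for r in(.026,.034): cv2.polylines(o,[(proj(p,circ(v[0],v[1],.075,r))*3+1).round().astype(int)],True,(0,255,0),1)
    x,y=int(ctr[0]*3),int(ctr[1]*3)
    if show: cv2.imwrite(show,o[max(0,y-220):y+220,max(0,x-220):x+220][:,:,::-1])
if __name__=='__main__':
    A=sys.argv;run(A[1],(float(A[2]),float(A[3])),(int(A[4]),int(A[5])),A[6])
E
python3 sl.py w5.npz 261.5 69 -180 0 pics/w5s.png; python3 sl.py w5.npz 261.5 69 -150 -20 pics/w5s2.png
```

```text
both free z [0.4598 0.2787 0.0699] rms mm 0.65
both z=.075 [0.4603 0.2777 0.075 ] rms mm 0.73
inner z.075 [0.4603 0.2778 0.075 ] rms mm 1.0
outer z.075 [0.4603 0.2776 0.075 ] rms mm 0.18
both free z [0.4598 0.2787 0.0699] rms mm 0.12
both z=.075 [0.4602 0.2777 0.075 ] rms mm 0.17
inner z.075 [0.4601 0.2778 0.075 ] rms mm 0.16
outer z.075 [0.4602 0.2777 0.075 ] rms mm 0.15
```

View pics/w5s.png

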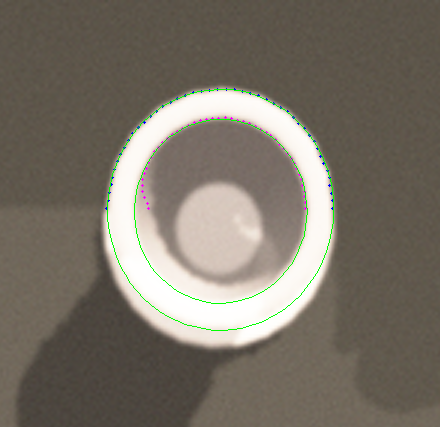

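```bash
cat > held.py <<'E'
import sys
from plant import *
from h import *
# predicted held tumbler overlays at assumed offset from TCP, in w5 image
d=np.load(sys.argv[1],allow_pickle=True);im=d['im'];p=d['p'].item()
s=get_state();T=s['tool_pos']
M=R.from_quat(s['eef_rot']).as_matrix()
g=cv2.GaussianBlur(cv2.cvtColor(im,cv2.COLOR_RGB2GRAY),(0,0),.7).astype(float)
# upper arc of rim: for each column scan down for dark/grey->bright rim: strongest outer bright edge
pts=[]
for c in range(172,344,3):
    col=g[200:292,c]; b=np.where(col>0.5*(col.max()+np.median(col)))[0]
    if col.max()>190: 
        k=b[0]; pts.append((c,200+k-.5))
pts=np.array(pts);
f=192/np.tan(np.radians(p['fovy'])/2);Rm=R.from_quat(p['orientation']).as_matrix()
def F(v):
    X=T+v[0]*M[:,1]+v[1]*M[:,2];zr=T[2]+v[2]
    dd=np.c_[(pts[:,0]-p['cx'])/f,(pts[:,1]-p['cy'])/f,np.ones(len(pts))]@Rm.T
    Y=p['position']+dd*((zr-p['position'][2])/dd[:,2])[:,None]
    return (np.hypot(Y[:,0]-X[0],Y[:,1]-X[1])-.035)*1000
r=least_squares(F,[0,0,.033],loss='soft_l1',f_scale=.3);print('off y,z,rim h',r.x.round(4),np.sqrt((r.fun**2).mean()).round(3),len(pts))
for h in(.030,.032,.034,.036):
    q=least_squares(lambda v:F([v[0],v[1],h]),[0,0],loss='soft_l1',f_scale=.3);print(h,q.x.round(4),np.sqrt((q.fun**2).mean()).round(3))
o=cv2.resize(im,(1024,768),interpolation=cv2.INTER_CUBIC)
for e in pts: cv2.circle(o,tuple((e*2).astype(int)),1,(255,0,255),-1)
v=[r.x[0],r.x[1],.0335]
X=T+v[0]*M[:,1]+v[1]*M[:,2]
for h,rr in((v[2],.035),(v[2]-.12,.0165)): cv2.polylines(o,[(proj(p,circ(X[0],X[1],T[2]+h,rr))*2).round().astype(int)],True,(0,255,0),1)
cv2.imwrite('pics/held.png',o[300:768,200:824][:,:,::-1])
E
python3 held.py w5.npz
```

```text
off y,z,rim h [-0.0001  0.0007  0.0287] 0.726 58
0.03 [-0.0001  0.0003] 0.728
0.032 [-0.     -0.0003] 0.741
0.034 [ 0.0001 -0.001 ] 0.765
0.036 [ 0.0001 -0.0017] 0.798
```

View pics/held.png

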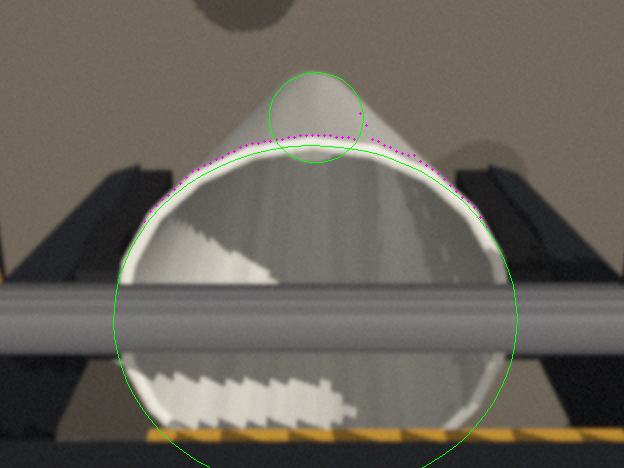

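Call:
apply_moves --pt "0 0 -1" --pt "0 0.1 -2.5" --pt "0 0.2 -4.5" --pt "0 0.3 -6.5" --pt "0 0.3 -8.2" --pt "0 0.3 -9.3" --pt "0 0.3 -9.8" --pt "0 0.3 -9.8" --pt "0 0.3 -9.8" --pt "0 0.3 -9.8" --yaw '[0,0,0,0,0,0,0,0,0,0]' --gripper '[60,60,60,60,60,60,60,60,60,60]'

```text
clock: 8.18
tool_pos: [0.4618, 0.2762, 0.2589]
eef_rot: [0.359, 0.609, -0.363, 0.607]
contact_force: [-0.2, -0.1, -1.0]
opening: 0.766
```

```bash
python3 to.py .4602 .2777 .17
```

```text
clock 8.1833 [0.4618 0.2762 0.2589] delta cm [ 8.89 -0.02 -0.23] open 0.7661025226609348 F [-0.17 -0.05 -0.98]
y axis [ 0.878  0.479 -0.006] x axis [-0.0044 -0.004  -1.    ] q [-0.27  0.62 -0.59  1.8   0.44  0.86 -0.57]
```

Call:
apply_moves --pt "1 0 -0.2" --pt "2.5 0 -0.2" --pt "4 0 -0.2" --pt "5.5 0 -0.2" --pt "7 0 -0.2" --pt "8 0 -0.2" --pt "8.4 0 -0.2" --pt "8.4 0 -0.2" --pt "8.4 0 -0.2" --yaw '[0,0,0,0,0,0,0,0,0]' --gripper '[60,60,60,60,60,60,60,60,60]'

```text
clock: 8.93
tool_pos: [0.4608, 0.2776, 0.1751]
eef_rot: [0.359, 0.608, -0.363, 0.607]
contact_force: [-1.0, 0.1, -0.8]
opening: 0.768
```

```bash
cat > look.py <<'E'
import sys
from plant import *
import cv2,numpy as np
k=sys.argv[1]
a=snapshot('scene')[170:310,330:480];b=snapshot('top')[200:300,70:190];w=snapshot('wrist')
f=lambda i,s:cv2.resize(i,s,interpolation=cv2.INTER_CUBIC)
o=np.vstack([np.hstack([f(a,(400,373)),f(w,(400,300))[:300] if 0 else cv2.copyMakeBorder(f(w,(400,300)),0,73,0,0,cv2.BORDER_CONSTANT)]),np.hstack([f(b,(264,220)),np.zeros((220,536,3),np.uint8)])])
cv2.imwrite(f'pics/{k}.png',o[:,:,::-1])
E
python3 to.py .4602 .2777 .125; python3 look.py l1
```

```text
clock 8.9333 [0.4608 0.2776 0.1751] delta cm [ 5.01 -0.02 -0.04] open 0.7684301742972077 F [-1.05  0.06 -0.84]
y axis [ 0.878  0.478 -0.005] x axis [-0.0041 -0.0039 -1.    ] q [-0.33  0.73 -0.51  1.89  0.55  0.67 -0.67]
```

View pics/l1.png

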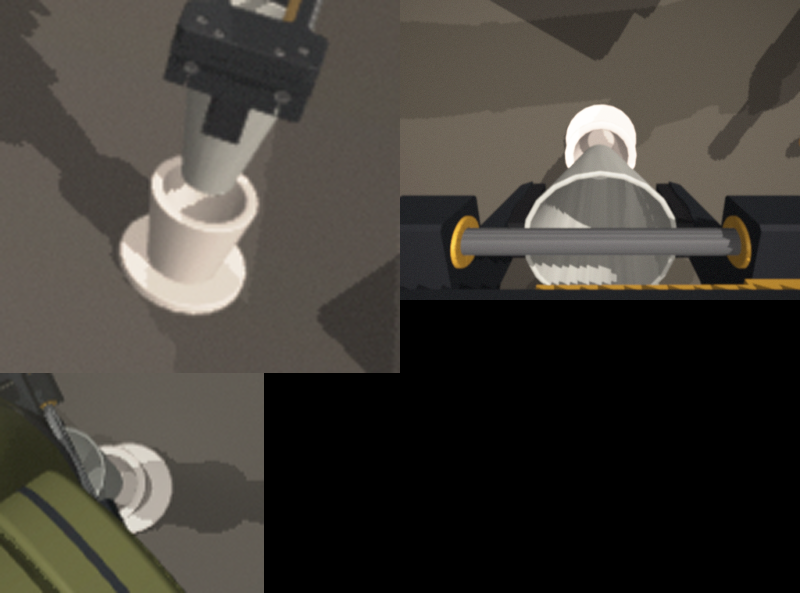

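The foot is centred over the opening. I'll lower it into the sleeve, staying above the seating height.

Call:
apply_moves --pt "0.5 0 0" --pt "1.2 0 0" --pt "2 0 0" --pt "2.8 0 0" --pt "3.5 0 0" --pt "4.1 0 0" --pt "4.6 0 0" --pt "4.8 0 0" --pt "4.8 0 0" --pt "4.8 0 0" --yaw '[0,0,0,0,0,0,0,0,0,0]' --gripper '[60,60,60,60,60,60,60,60,60,60]' --force 10

```text
clock: 9.92
tool_pos: [0.4609, 0.2779, 0.1277]
eef_rot: [0.36, 0.608, -0.362, 0.608]
contact_force: [-0.3, 0.3, -0.8]
opening: 0.778
```

```bash
python3 to.py .4602 .2777 .11; python3 look.py l2
```

```text
clock 9.9167 [0.4609 0.2779 0.1277] delta cm [ 1.77 -0.06 -0.02] open 0.7777890246226921 F [-0.3   0.32 -0.77]
y axis [ 0.878  0.479 -0.004] x axis [-0.0029 -0.0029 -1.    ] q [-0.37  0.8  -0.44  1.92  0.61  0.56 -0.72]
```

View pics/l2.png

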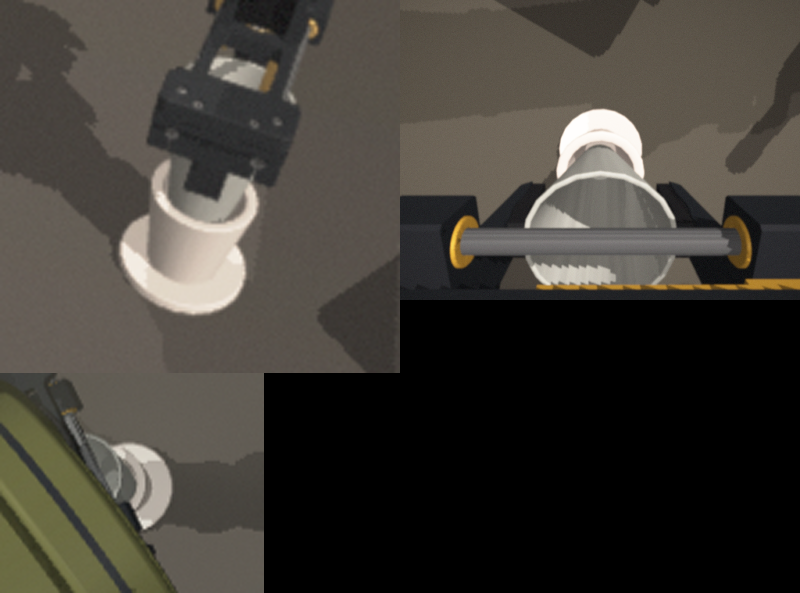

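Call:
apply_moves --pt "0.2 0 0" --pt "0.4 0 0" --pt "0.6 0 0" --pt "0.8 0 0" --pt "0.9 0 0" --pt "1.0 0 0" --pt "1.0 0 0" --pt "1.0 0 0" --yaw '[0,0,0,0,0,0,0,0]' --gripper '[60,60,60,60,60,60,60,60]' --force 7

```text
clock: 10.73
tool_pos: [0.461, 0.2779, 0.118]
eef_rot: [0.36, 0.608, -0.362, 0.608]
contact_force: [-0.6, -0.7, -1.2]
opening: 0.771
```

```bash
python3 - <<'E'
from plant import *
import numpy as np
s=get_state();print(s['clock'],s['tool_pos'].round(4),s['contact_force'].round(2),s['moment'].round(3),s['opening'])
E
```

```text
10.7333 [0.461  0.2779 0.118 ] [-0.64 -0.68 -1.22] [ 0.004 -0.165 -0.005] 0.7714364723992128
```

Call:
apply_moves --pt "0.1 0 0" --pt "0.2 0 0" --pt "0.3 0 0" --pt "0.3 0 0" --pt "0.3 0 0" --yaw '[0,0,0,0,0]' --gripper '[60,60,60,60,60]'

```text
clock: 11.15
tool_pos: [0.4609, 0.2779, 0.1149]
eef_rot: [0.36, 0.608, -0.362, 0.608]
contact_force: [1.0, 0.4, -1.8]
opening: 0.776
```

```bash
python3 - <<'E'
from plant import *
s=get_state();print(s['clock'],s['tool_pos'].round(4),s['contact_force'].round(2),s['moment'].round(3),s['opening'])
E
```

```text
11.15 [0.4609 0.2779 0.1149] [ 1.03  0.44 -1.8 ] [ 0.045 -0.103  0.015] 0.7764532534793323
```

Call:
apply_moves --pt "0.1 0 0" --pt "0.2 0 0" --pt "0.2 0 0" --pt "0.2 0 0" --yaw '[0,0,0,0]' --gripper '[60,60,60,60]'

```text
clock: 11.48
tool_pos: [0.4609, 0.2778, 0.1128]
eef_rot: [0.36, 0.608, -0.362, 0.608]
contact_force: [0.3, 0.3, -1.5]
opening: 0.773
```

```bash
python3 - <<'E'
from plant import *
s=get_state();print(s['clock'],s['tool_pos'].round(4),s['contact_force'].round(2),s['moment'].round(3),s['opening'])
E
python3 look.py l3
```

```text
11.4833 [0.4609 0.2778 0.1128] [ 0.34  0.25 -1.55] [-0.006 -0.204 -0.034] 0.7734780791595263
```

View pics/l3.png

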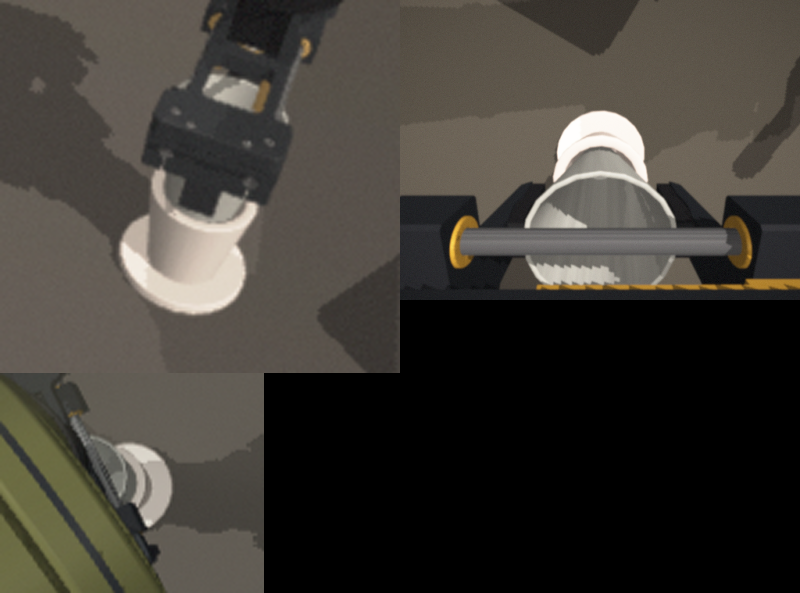

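Call:
apply_moves --pt "0.1 0 0" --pt "0.15 0 0" --pt "0.15 0 0" --yaw '[0,0,0]' --gripper '[60,60,60]'

```text
clock: 11.88
tool_pos: [0.4609, 0.2778, 0.1113]
eef_rot: [0.36, 0.608, -0.362, 0.608]
contact_force: [-0.5, -0.7, -1.8]
opening: 0.774
```

Call:
apply_moves --pt "0.1 0 0" --pt "0.1 0 0" --pt "0.1 0 0" --yaw '[0,0,0]' --gripper '[60,60,60]'

```text
clock: 12.13
tool_pos: [0.4609, 0.2779, 0.1103]
eef_rot: [0.36, 0.608, -0.362, 0.608]
contact_force: [-0.4, 1.1, -0.6]
opening: 0.772
```

Call:
apply_moves --pt "0.1 0 0" --pt "0.1 0 0" --pt "0.1 0 0" --yaw '[0,0,0]' --gripper '[60,60,60]'

```text
clock: 12.38
tool_pos: [0.461, 0.278, 0.1092]
eef_rot: [0.36, 0.608, -0.362, 0.608]
contact_force: [-0.4, 0.2, -1.6]
opening: 0.771
```

Call:
apply_moves --pt "0.1 0 0" --pt "0.1 0 0" --pt "0.1 0 0" --yaw '[0,0,0]' --gripper '[60,60,60]'

```text
clock: 12.63
tool_pos: [0.461, 0.2782, 0.1083]
eef_rot: [0.36, 0.608, -0.362, 0.608]
contact_force: [0.3, 1.0, -1.0]
opening: 0.773
```

Call:
apply_moves --pt "0.1 0 0" --pt "0.1 0 0" --pt "0.1 0 0" --yaw '[0,0,0]' --gripper '[60,60,60]'

```text
clock: 12.88
tool_pos: [0.4609, 0.2784, 0.1074]
eef_rot: [0.36, 0.608, -0.362, 0.608]
contact_force: [-1.4, 0.8, 1.1]
opening: 0.776
```

Call:
apply_moves --pt "0 0 0" --yaw '[0]' --gripper '[60]'

```text
clock: 12.97
tool_pos: [0.4609, 0.2785, 0.1074]
eef_rot: [0.36, 0.608, -0.362, 0.608]
contact_force: [-1.2, 0.4, -0.3]
opening: 0.775
```

```bash
python3 - <<'E'
from plant import *
import numpy as np
from h import *
F=[]
for i in range(6):
    w=snapshot('wrist') if i<5 else None
    s=get_state();F.append(s['contact_force'])
print(np.array(F).round(2),s['tool_pos'].round(4),s['opening'])
p=camera_params('wrist');np.savez('w6.npz',im=w,p=p)
E
python3 look.py l4; python3 held.py w6.npz
```

```text
[[-1.05  0.63  0.45]
 [-0.33  0.55  1.95]
 [-0.7   1.02  1.68]
 [ 0.48 -0.24  0.63]
 [-0.02  0.42  1.33]
 [-0.02  0.42  1.33]] [0.4609 0.2785 0.1074] 0.7706064850256142Traceback (most recent call last):
  File "held.py", line 8, in <module>
    g=cv2.GaussianBlur(cv2.cvtColor(im,cv2.COLOR_RGB2GRAY),(0,0),.7).astype(float)
                       ~~~~~~~~~~~~^^^^^^^^^^^^^^^^^^^^^^^
cv2.error: OpenCV(4.12.0) :-1: error: (-5:Bad argument) in function 'cvtColor'
> Overload resolution failed:
>  - src data type = object is not supported
>  - Expected Ptr<cv::UMat> for argument 'src'
```

View pics/l4.png

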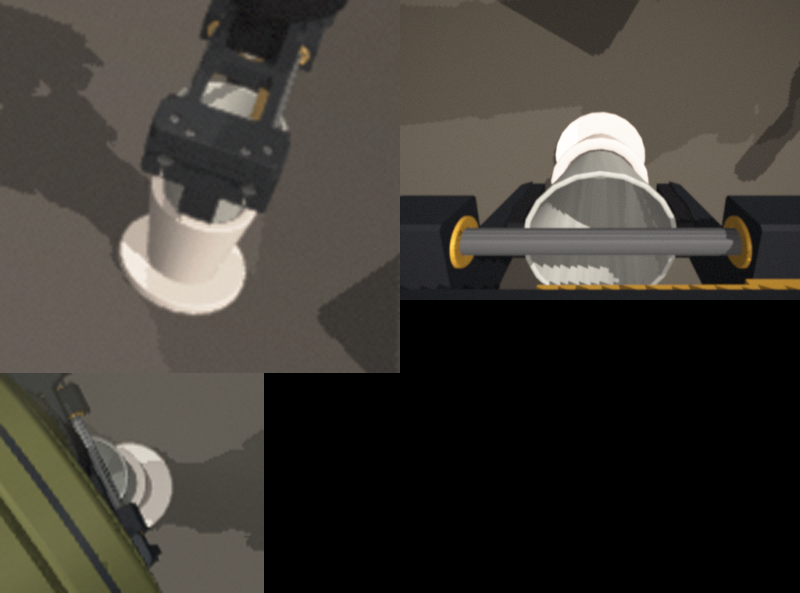

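Mean Fz has gone from about -1.5 N to about +1.2 N, so the tumbler's weight now rests on the sleeve. Lateral force is below 1 N, so the contact is balanced all round, and the height matches the expected seat. I'll let go here.

Call:
apply_moves --pt "0 0 0" --pt "0 0 0" --pt "0 0 0" --pt "0 0 0" --pt "0 0 0" --pt "0 0 0" --pt "0 0 0" --pt "0 0 0" --yaw '[0,0,0,0,0,0,0,0]' --gripper '[79,82,86,90,95,100,100,100]'

```text
clock: 14.03
tool_pos: [0.4609, 0.2784, 0.1074]
eef_rot: [0.36, 0.608, -0.362, 0.608]
contact_force: [-0.6, 0.1, 0.0]
opening: 0.996
```

```bash
python3 to.py .4609 .2785 .25; python3 look.py l5
```

```text
clock 14.0333 [0.4609 0.2784 0.1074] delta cm [-14.26  -0.04  -0.  ] open 0.9964757065430009 F [-0.62  0.13  0.03]
y axis [ 0.878  0.479 -0.003] x axis [-0.0024 -0.0018 -1.    ] q [-0.38  0.83 -0.41  1.93  0.64  0.52 -0.75]
```

View pics/l5.png

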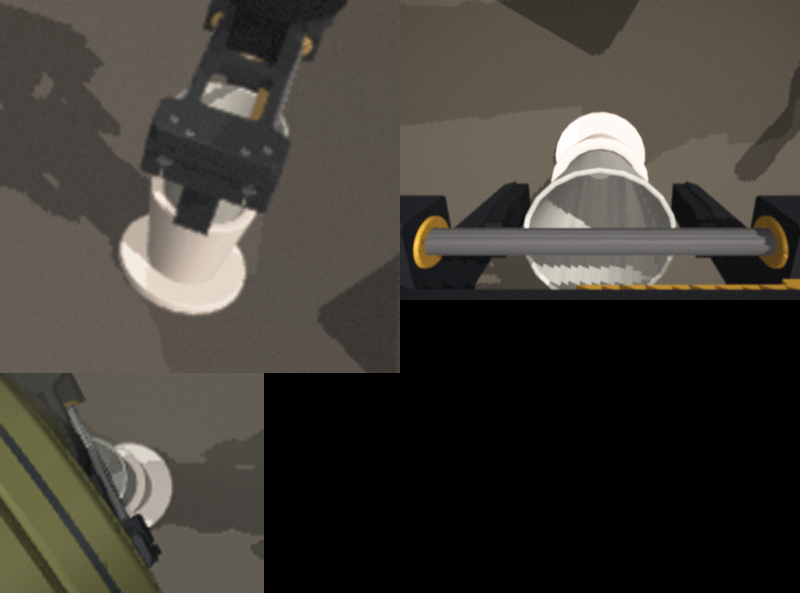

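The jaws are clear on both sides, so I'll retract straight up.

Call:
apply_moves --pt "-0.8 0 0" --pt "-2 0 0" --pt "-4 0 0" --pt "-6 0 0" --pt "-8 0 0" --pt "-10 0 0" --pt "-12 0 0" --pt "-14 0 0" --pt "-15 0 0" --pt "-15 0 0" --yaw '[0,0,0,0,0,0,0,0,0,0]' --gripper '[100,100,100,100,100,100,100,100,100,100]'

```text
clock: 15.02
tool_pos: [0.4622, 0.2797, 0.2598]
eef_rot: [0.362, 0.608, -0.36, 0.608]
contact_force: [0.6, 0.8, -0.4]
opening: 0.998
```

```bash
python3 w.py sleeve .4602 .2777 w7; python3 rim.py w7.npz .4602 .2777 .139 .035 pics/w7r.png; python3 look.py l6;python3 - <<'E'
from plant import *
import cv2
cv2.imwrite('pics/scene7.png',snapshot('scene')[:,:,::-1])
E
```

```text
[0.4622 0.2797 0.2598]
[217.5, 128.4, 72.0, 37.4] 0.94
free z [0.4598 0.2787 0.1402] rms 0.72 n 54 | fixed z [0.46   0.2783] 0.78
```

View pics/w7r.png

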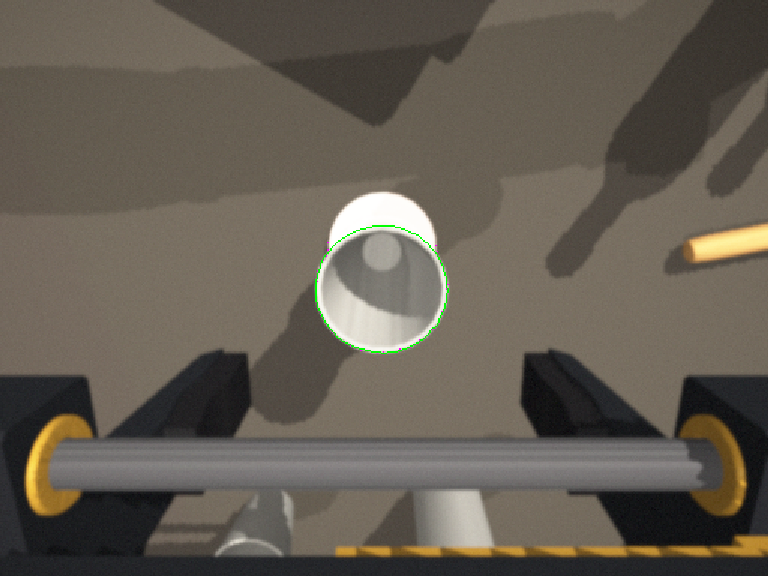

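View pics/scene7.png

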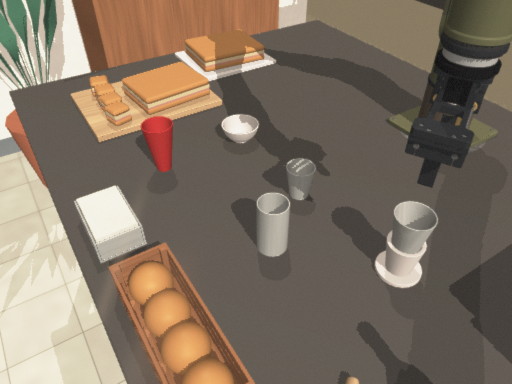

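```bash
python3 -c "
from plant import *
print(finish_job(), get_state()['clock'])"
```

```text
the job is handed in; nothing more can be done
the job is handed in; nothing more can be done
```

The tall steel tumbler is sitting upright in the white sleeve, and the job is handed in at about 15.5 s. I gripped it above the 65 mm line and lowered it, in 1 mm steps at the end with the grip eased to 7 N. I let go once the vertical force showed its weight resting on the sleeve: about 2.5 N change, sideways force about 1 N or less.

**Last checks:**
- **Seating:** The wrist camera puts the tumbler's rim at about z = 0.140 m, so its underside is about 20 mm up, inside the 15–23 mm range. It is centred within about 1 mm of where I had measured the sleeve.
- **Other things:** In the final scene picture the sleeve, short tumbler, beaker and red tumbler look unmoved. I checked this by eye, without measuring them again.

**Disagreements:**
- **Tumbler position:** The first fit from the two fixed cameras put the tumbler about 6 mm from the wrist-camera result, and I used the wrist-camera one.
- **Sleeve position:** The two measurements of the sleeve differed by about 3 mm; here too I used the wrist-camera one.
- **Rim height in the jaws:** While held, the tumbler's rim measured about 4–5 mm lower in the jaws than expected. That is either a small slip or calibration error, so I relied on the contact force for the final lowering.
- **Final rim fit:** The last wrist-camera rim fit was looser than the first (0.7 px against 0.3 px), because the white sleeve behind it blurred part of the edge.

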